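# Vent the vacuum sample chamber and draw out its slide

## Task

Vent the small vacuum sample chamber: push its spring-centred lever all the way over towards the slide's lip, hold it there for two seconds, then let go so that it recentres by itself. Then draw the sample slide straight and level out of its channel by its upturned lip, without lifting it, until it is just fully clear of the chamber and lies flat and square on the landing, not overhanging the end, with the porcelain crucible still standing in its seat. Never push the lever the other way and leave everything else where it stands.

Things in the scene. Friction and masses are not known exactly. Their poses are not given: they have to be found in the camera images.
- unit: Fixed bench vacuum chamber, white, clear roof, 393 mm long, 95 wide. Origin: on the table (z = 0) under the middle of the chamber's mouth; z up, x along the channel; the slide comes out towards -x. In mm: chamber x 0 to 116, y +-46, roof top z 90; behind it the valve block with the lever, x 116 to 178, y +-47, top z 90 (with rubber boot 94).
- landing (a point): Middle of the landing's far (outer) edge, unit frame (-215, 0, 40) mm. The landing is a bare dark steel flat from there to the mouth, 88 mm wide, no kerbs, top at z 40 mm, level with the channel's floor.
- mouth (a point): Middle of the channel floor's edge at the chamber's mouth, unit frame (0, 0, 40) mm. The channel inside runs 110 mm, 73 mm wide and 10 mm high between side walls and 7 mm overhanging lips.
- slide: Loose aluminium sample slide, about 0.3 kg, in the channel, 0 to 8 mm drawn at the start. Origin: underside, centre line; fully home it is at point mouth, axes parallel to the unit's. In mm: tongue x -70 to 105, 70 wide, 8 thick; face plate before the mouth, x -9 to -3, up to z 48; upturned lip at the outer end. Its rear end passes the mouth when drawn 105 mm.
- lip (a point): Middle of the slide's upturned lip, slide frame (-66, 0, 22) mm: x -70 to -62, 60 wide, z 8 to 36 mm (slide frame). Between lip and face plate is a free gap of 53 mm into which closed fingertips can reach down to hook the lip; it can also be pinched from above.
- seat (a point): Centre of the crucible's seat on the tongue's top, slide frame (55, 0, 8) mm: a ring of steel stops 3 mm high, inner diameter 36 mm.
- crucible: Loose white porcelain crucible, 26 mm high, foot diameter 29, rim 35 mm, about 30 g, standing in the slide's seat inside the chamber. Origin: centre of its underside, z up.
- lever (a joint): Spring-centred vent lever on the valve block, rad: 0 upright (centred), positive leans towards the chamber and the slide's lip (unit -x, the vent side), stops at +-0.5. Spring 0.7 N m/rad, 5 N at the knob for full swing; springs back to 0 when released. Pivot at unit (147, 0, 85) mm, axis across the channel; steel rod diameter 10 mm, grey ball knob 22 mm.
- lever_knob (a point): Centre of the lever's ball knob, 72 mm from the pivot; unit frame (147, 0, 157) mm when centred.
- spare_crucible: A second, empty crucible of the same kind standing on the table beside the landing; leave alone. Origin: underside centre.
- jar: Amber jar with black lid, diameter 54, 75 mm high, beside the chamber; leave alone. Origin: underside centre.
- spatula: Spatula, 170 mm long, lying beside the landing on the robot's side; leave alone.
- dish: Pink shallow dish, diameter 170, 28 mm high; leave alone. Origin: underside centre.
- beaker: Glass beaker, diameter 76, 90 mm high; leave alone. Origin: underside centre.
- mould: White plastic mould half 75 x 50 x 21 mm; leave alone. Origin: underside centre.
- wrench: Steel wrench lying on the bench; leave alone.

How it is judged:
By the outcome, as a careful person would: the job done as asked, in the order asked, and still so for the second after the job is handed in, with the robot touching nothing.
It also fails if it takes over 62 s, if anything falls off the work surface, if the arm or the gripper's body presses on something with over 40 N, if the wrist force passes 120 N, or if a joint passes its speed limit or range.

## Robot

A 6-joint arm with a two-finger parallel gripper is mounted at the origin on the work surface. World frame = base frame: x ahead of the robot, y to its left, z up, the work surface at z = 0. Lengths are in m, angles in rad, forces in N, time in s.
With the tool pointing down it reaches from about 0.3 to 0.775 m from the base axis. Payload 14.6 kg.
Tool frame: the origin (TCP) lies on the centre line of the jaws, within the pads' length; the fingertips stand 19 mm ahead of it and the grasp point (between the pads) is the TCP; y points along the fingers, x is the direction in which the jaws open and shut, and the axes are right-handed (so a half turn about y gives the same grasp; the last joint's range is limited). The gripper opens to 94 mm and grips with 3 to 60 N. Pads are 16 mm wide; open, the fingers measure 119 mm over their backs; the gripper's body (75 mm by 177 mm) begins 78 mm behind the grasp point.
Start: joints at [1.161, 0.3, 1.521, -0, 1.321, -0.067], TCP at [0.185, 0.518, 0.224] pointing down, gripper open.
Joint ranges: [-3.03, 3.03], [-0.79, 2.21], [0.23, 2.52], [-1.04, 4.18], [0, 3.07], [-2.55, 2.55]. Speed limits (rad/s): [2.22, 2.22, 2.57, 3.14, 3.14, 3.14].

## Interface

Orientations are given as [roll, pitch, yaw] about the fixed x, y, z axes, in that order (R = Rz(yaw) Ry(pitch) Rx(roll)).
In Python, from station import get_obs, cams, workorder gives the robot as it stands.
- The arm moves only by the shell command python3 -m handwheel 'ROWS' [FORCE]. ROWS is JSON, a list of rows, each an object of numbers: "fingers": the opening, from -1 (shut) to 1 (fully open); "x", "y", "z": the shift along the tool's x, y, z in m; "spin": the turn about the tool's y in degrees. In form: [{"fingers": .., "x": .., "y": .., "z": .., "spin": ..}, ...]. A call has exactly 10 rows; each row is the pose to reach, as a shift and turn from the pose commanded when the call began, along the tool's axes at that moment; what a row does not reach only later rows make up. A row lasts 1/10 s, in which the tool goes at most 50 mm and 8.59 degrees, less where a joint would pass 70% of its speed; a pose out of reach is approached as far as the arm can. A call with a gripper value outside its range is refused whole. The fingers move at their own pace and stop on an object; FORCE is the grip in N (left out, the last holds). Time passes only in rows, so rows that repeat a pose let the fingers close, or fill a call up. It gives the time, the measured TCP pose, the force and the opening at its end, in the units of the state.
- get_obs(): the state, without advancing time (a new reading comes with each control period).
- cams.camera(name): name is "scene" or "top"; returns (picture, depth): 400x640x3 uint8, red, green, blue; 400x640 float32, m along the optical axis (not along the pixel's ray), 0 where there is no reading.
- cams.get_calibration(name): a dict with "fx", "fy", "cx", "cy" (pixels), "view" (4x4, takes a point from world to camera coordinates). Camera axes: x right, y down, z forward; pixel columns grow to the right and rows downward; lengths in m; the calibration is good to about 2 mm. A picture is of the moment at which its call begins. get_calibration takes no time and is no camera call.
- workorder.hand_in(): hands the job in, once; it reports no verdict.
The state is a dict: "time_s": time; "qpos": joint angles; "joint_vel": joint speeds; "tau": joint torques, N m; "ee_pos": TCP position; "eef_rot": TCP orientation; "force": force on the tool from outside, world axes, zero at the start; "moment": the same for the moment, N m; "grip_width": finger opening in m.
Only numpy, scipy, OpenCV 4.12 (cv2) and the standard library are available. Lean on these libraries where they do the work, as an engineer would, in place of code of your own. Each camera call takes 0.05 s, during which the arm holds its last target. There are 200 camera calls.

## Working session

There is one attempt and no reset: what is moved stays moved. The work goes in short steps, Python scripts to look and compute and a shell command to move; the robot and the scene stay as the last step left them, time stands still between calls to the robot, and variables do not carry over. Pictures are saved under pics/ and viewed, about 8 in all and at most 12, crops included, and the job is handed in when it is done.

```bash
ls; mkdir -p pics; cat > h.py <<'E'
import numpy as np, cv2
from station import get_obs, cams, workorder
def shot(n,f,crop=None,s=1):
    im,d=cams.camera(n); np.savez('pics/'+f,im=im,d=d)
    o=im[:,:,::-1]
    if crop: a,b,c,e=crop; o=o[b:e,a:c]
    cv2.imwrite('pics/%s.png'%f,cv2.resize(o,None,fx=s,fy=s,interpolation=cv2.INTER_CUBIC))
    return im,d
def pt(n,d,u,v,z=None):
    k=cams.get_calibration(n);V=np.linalg.inv(k['view'])
    r=np.array([(u-k['cx'])/k['fx'],(v-k['cy'])/k['fy'],1])
    if z is None: t=d[int(round(v)),int(round(u))]
    else: t=(z-V[2,3])/(V[:3,:3]@r)[2]
    return V[:3,:3]@(r*t)+V[:3,3]
def px(n,p):
    k=cams.get_calibration(n);q=k['view']@np.append(p,1);return k['fx']*q[0]/q[2]+k['cx'],k['fy']*q[1]/q[2]+k['cy']
E
python3 - <<'E'
from h import *
print(get_obs())
for n in('scene','top'):
    shot(n,n+'0')
    V=np.linalg.inv(cams.get_calibration(n)['view']);print(n,V[:3,3].round(3),V[:3,2].round(2))
E
```

```text
pics
{'time_s': 0.0, 'qpos': array([ 1.16137904e+00,  3.00485921e-01,  1.52160706e+00, -1.40700022e-05,
        1.32073318e+00, -6.66249252e-02]), 'joint_vel': array([-2.19478470e-03, -4.33124025e-04,  8.17732163e-04, -7.29102570e-07,
        8.76607227e-04,  1.01399869e-03]), 'tau': array([-6.49171470e-04, -5.31811881e+01, -3.52725291e+01,  7.07206596e-02,
        2.44758086e-02, -1.27267426e-04]), 'ee_pos': array([0.18478019, 0.51775495, 0.22386721]), 'eef_rot': array([-1.57072780e+00,  1.23168653e-03,  1.22800749e+00]), 'force': array([0.12111199, 0.60897631, 0.65827377]), 'moment': array([-0.00647564, -0.01358373,  0.06931921]), 'grip_width': 0.09358441489070587}
scene [1.251 0.159 0.848] [-0.66 -0.23 -0.72]
top [ 0.367 -0.058  1.22 ] [ 0.19 -0.   -0.98]
```

View pics/scene0.png

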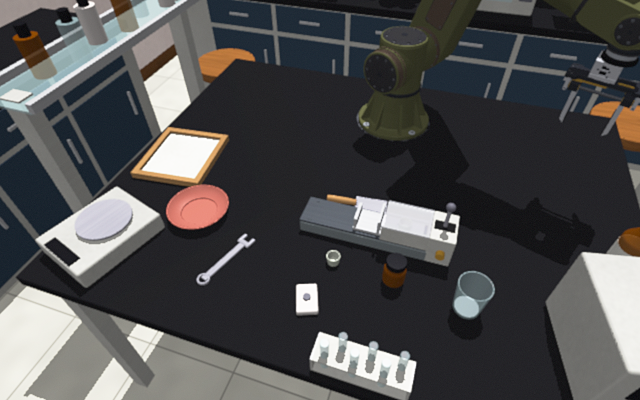

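View pics/top0.png

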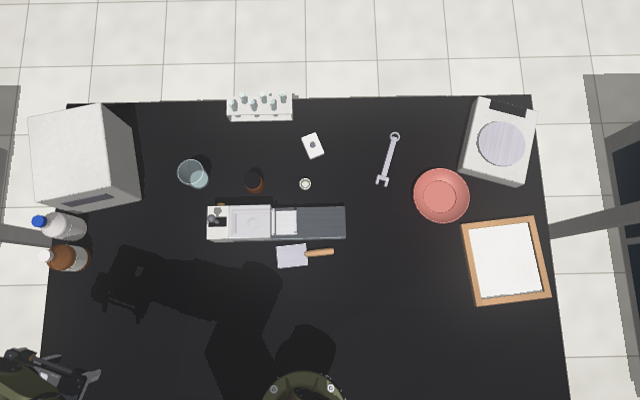

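The scene shows the unit at about (380,228) with its lever at (450,210). In the top view the unit spans (207–345, 205–240): landing to the right, lever at about (212,215). I'll enlarge the top view.

```bash
python3 - <<'E'
import cv2
from h import *
im=cv2.imread('pics/top0.png')[190:270,195:355];cv2.imwrite('pics/c1.png',cv2.resize(im,None,fx=5,fy=5,interpolation=cv2.INTER_CUBIC))
d=np.load('pics/top0.npz')['d']
for u,v in[(212,215),(214,228),(250,215),(250,230),(274,222),(288,222),(320,215),(320,235),(305,184),(254,182)]:print(u,v,pt('top',d,u,v).round(4))
E
```

```text
212 215 [0.5465 0.2231 0.1629]
214 228 [0.5221 0.236  0.0891]
250 215 [0.557  0.1357 0.0882]
250 230 [0.5137 0.1343 0.0937]
274 222 [0.5356 0.0679 0.0887]
288 222 [0.5412 0.0319 0.0458]
320 215 [ 0.5604 -0.0618  0.0427]
320 235 [ 0.5017 -0.0606  0.0413]
305 184 [ 0.6635 -0.018   0.0073]
254 182 [0.6563 0.1278 0.0737]
```

View pics/c1.png

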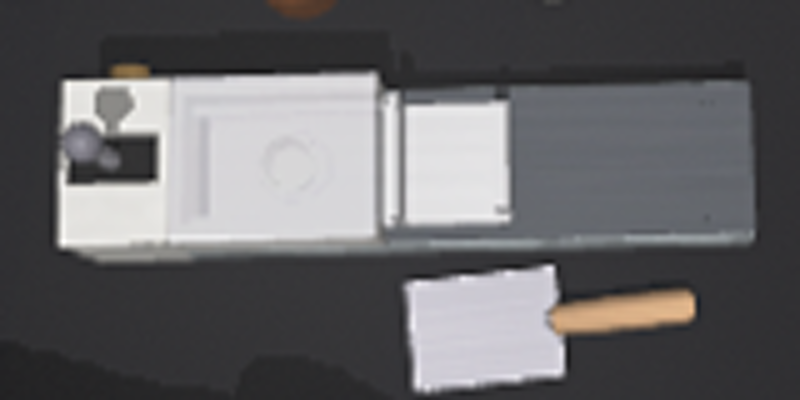

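```bash
cat >> h.py <<'E'
def U(p): # unit mm -> world
    o,a=np.load('unit.npy')[:2],np.load('unit.npy')[2]
    p=np.array(p)/1000; c,s=np.cos(a),np.sin(a)
    return np.array([o[0]+c*p[0]-s*p[1],o[1]+s*p[0]+c*p[1],p[2]])
E
python3 - <<'E'
from h import *
L=[((748,82),(-215,-44,40)),((754,240),(-215,44,40)),((62,80),(178,-47,90)),((58,247),(178,47,90)),((378,72),(0,-46,90)),((380,238),(0,46,90))]
W=np.array([pt('top',None,195+(c[0]+.5)/5-.5,190+(c[1]+.5)/5-.5,p[2]/1000)[:2] for c,p in L]);P=np.array([p[:2] for _,p in L])/1000
wc,pc=W.mean(0),P.mean(0)
H=(P-pc).T@(W-wc);a=np.arctan2(H[0,1]-H[1,0],H[0,0]+H[1,1])
R=np.array([[np.cos(a),-np.sin(a)],[np.sin(a),np.cos(a)]]);o=wc-R@pc
print(o,a,((P@R.T+o-W)*1000).round(1))
np.save('unit.npy',[*o,a])
for n,p in dict(lip=(-66,0,62),knob=(147,0,157)).items():print(n,U(p).round(4),px('top',U(p)),px('scene',U(p)))
# lip pixel, face plate
for c in[(508,160),(395,160),(88,143)]:print(195+c[0]/5,190+c[1]/5,[pt('top',None,195+c[0]/5-.4,190+c[1]/5-.4,z).round(4) for z in(.076,.088,.157)])
o=get_obs();print(o['ee_pos'],o['qpos'])
E
```

```text
[0.53943067 0.07928734] 1.5729344381226606 [[-2.4 -1.8]
 [ 3.1 -1.5]
 [-0.2 -0. ]
 [ 0.5  0.6]
 [-1.7  0.8]
 [ 0.6  1.9]]
lip [0.5396 0.0133 0.062 ] (np.float64(294.0393441168465), np.float64(221.59776513724444)) (np.float64(357.7198590885869), np.float64(213.65996936295437))
knob [0.5391 0.2263 0.157 ] (np.float64(211.28318759023685), np.float64(218.16100274086523)) (np.float64(449.2942470087654), np.float64(206.8681196982728))
296.6 222.0 [array([0.5373, 0.0063, 0.076 ]), array([0.5356, 0.0056, 0.088 ]), array([0.5253, 0.0017, 0.157 ])]
274.0 222.0 [array([0.5387, 0.0705, 0.076 ]), array([0.5369, 0.0692, 0.088 ]), array([0.5265, 0.0614, 0.157 ])]
212.6 218.6 [array([0.5521, 0.2453, 0.076 ]), array([0.5501, 0.2422, 0.088 ]), array([0.539 , 0.2239, 0.157 ])]
[0.18479441 0.51779719 0.22393916] [ 1.16137279e+00  3.00429479e-01  1.52151014e+00  1.54540018e-05
  1.32071205e+00 -6.65642937e-02]
```

Unit fit: mouth at (0.539, 0.079), unit x along world +y. The slide is about 3 mm drawn. Next, move behind the knob with the fingers shut.

```bash
python3 -m handwheel '[{"fingers":-1,"x":-0.004,"y":0,"z":-0.012,"spin":0},{"fingers":-1,"x":-0.01,"y":0,"z":-0.035,"spin":0},{"fingers":-1,"x":-0.016,"y":0,"z":-0.06,"spin":0},{"fingers":-1,"x":-0.023,"y":0,"z":-0.085,"spin":0},{"fingers":-1,"x":-0.03,"y":0,"z":-0.11,"spin":0},{"fingers":-1,"x":-0.036,"y":0,"z":-0.135,"spin":0},{"fingers":-1,"x":-0.043,"y":0,"z":-0.16,"spin":0},{"fingers":-1,"x":-0.05,"y":0,"z":-0.185,"spin":0},{"fingers":-1,"x":-0.055,"y":0,"z":-0.205,"spin":0},{"fingers":-1,"x":-0.055,"y":0,"z":-0.208,"spin":0}]' 20
python3 -m handwheel '[{"fingers":-1,"x":-0.004,"y":0,"z":-0.012,"spin":-2},{"fingers":-1,"x":-0.01,"y":0,"z":-0.035,"spin":-4},{"fingers":-1,"x":-0.016,"y":0,"z":-0.06,"spin":-6},{"fingers":-1,"x":-0.023,"y":0,"z":-0.085,"spin":-9},{"fingers":-1,"x":-0.03,"y":0,"z":-0.11,"spin":-12},{"fingers":-1,"x":-0.036,"y":0,"z":-0.135,"spin":-15},{"fingers":-1,"x":-0.043,"y":0,"z":-0.16,"spin":-17},{"fingers":-1,"x":-0.05,"y":0,"z":-0.185,"spin":-18.8},{"fingers":-1,"x":-0.055,"y":0,"z":-0.205,"spin":-19.8},{"fingers":-1,"x":-0.056,"y":0,"z":-0.208,"spin":-19.8}]'
python3 - <<'E'
from h import *
o=get_obs();print(o['time_s'],o['ee_pos'],o['eef_rot'],o['force'],o['grip_width'])
im,d=shot('scene','s1',(390,140,530,270),5)
E
```

```text
time_s: 1.1
ee_pos: [0.364, 0.3945, 0.2243]
eef_rot: [-1.571, 0.0, 1.226]
force: [0.3, 0.3, -0.6]
grip_width: 0.0174
time_s: 2.1
ee_pos: [0.5403, 0.2725, 0.224]
eef_rot: [-1.57, 0.0, 1.572]
force: [-0.2, 0.6, 0.2]
grip_width: 0.0001
2.1 [0.5403164  0.27245151 0.22396287] [-1.57029604e+00  3.65761101e-04  1.57235171e+00] [-0.19928683  0.61734254  0.18069001] 6.296660418738916e-05
```

View pics/s1.png

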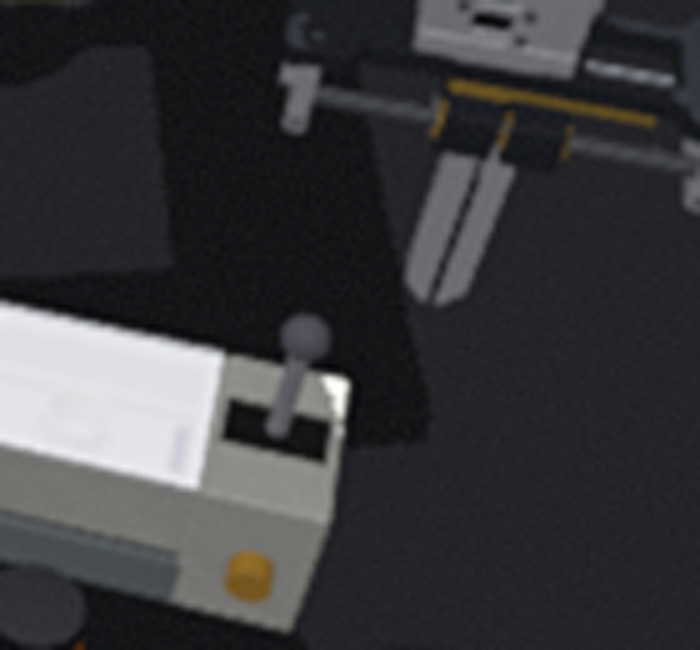

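The picture shows the knob at scene (451,207), within 2 px of prediction, and the shut fingers behind it at (477,198). Descend and push.

```bash
python3 -m handwheel '[{"fingers":-1,"x":0,"y":0.006,"z":0,"spin":0},{"fingers":-1,"x":0,"y":0.016,"z":0,"spin":0},{"fingers":-1,"x":0,"y":0.028,"z":0,"spin":0},{"fingers":-1,"x":0,"y":0.04,"z":0,"spin":0},{"fingers":-1,"x":0,"y":0.052,"z":0,"spin":0},{"fingers":-1,"x":0,"y":0.06,"z":0,"spin":0},{"fingers":-1,"x":-0.004,"y":0.062,"z":0,"spin":0},{"fingers":-1,"x":-0.010,"y":0.062,"z":0,"spin":0},{"fingers":-1,"x":-0.014,"y":0.062,"z":0,"spin":0},{"fingers":-1,"x":-0.016,"y":0.062,"z":0,"spin":0}]'
python3 -m handwheel '[{"fingers":-1,"x":-0.003,"y":0,"z":0,"spin":0},{"fingers":-1,"x":-0.007,"y":0,"z":0,"spin":0},{"fingers":-1,"x":-0.012,"y":0,"z":0,"spin":0},{"fingers":-1,"x":-0.017,"y":0,"z":0,"spin":0},{"fingers":-1,"x":-0.022,"y":0,"z":0,"spin":0},{"fingers":-1,"x":-0.027,"y":0,"z":0,"spin":0},{"fingers":-1,"x":-0.031,"y":0,"z":0,"spin":0},{"fingers":-1,"x":-0.034,"y":0,"z":0,"spin":0},{"fingers":-1,"x":-0.036,"y":0,"z":0,"spin":0},{"fingers":-1,"x":-0.036,"y":0,"z":0,"spin":0}]'
```

```text
time_s: 3.15
ee_pos: [0.5397, 0.2571, 0.1631]
eef_rot: [-1.572, -0.0, 1.573]
force: [-0.9, 0.5, -0.0]
grip_width: 0.0001
time_s: 4.15
ee_pos: [0.5395, 0.2216, 0.1625]
eef_rot: [-1.571, -0.0, 1.574]
force: [-0.7, 4.0, -1.6]
grip_width: 0.0008
```

```bash
python3 -m handwheel '[{"fingers":-1,"x":-0.001,"y":0,"z":0,"spin":0},{"fingers":-1,"x":-0.002,"y":0,"z":0,"spin":0},{"fingers":-1,"x":-0.003,"y":0,"z":0,"spin":0},{"fingers":-1,"x":-0.004,"y":0,"z":0,"spin":0},{"fingers":-1,"x":-0.005,"y":0,"z":0,"spin":0},{"fingers":-1,"x":-0.006,"y":0,"z":0,"spin":0},{"fingers":-1,"x":-0.007,"y":0,"z":0,"spin":0},{"fingers":-1,"x":-0.007,"y":0,"z":0,"spin":0},{"fingers":-1,"x":-0.007,"y":0,"z":0,"spin":0},{"fingers":-1,"x":-0.007,"y":0,"z":0,"spin":0}]'
```

```text
time_s: 5.15
ee_pos: [0.5396, 0.2151, 0.1627]
eef_rot: [-1.571, -0.001, 1.574]
force: [0.6, 7.1, -0.2]
grip_width: 0.0006
```

```bash
python3 -m handwheel '[{"fingers":-1,"x":-0.001,"y":0,"z":0,"spin":0},{"fingers":-1,"x":-0.002,"y":0,"z":0,"spin":0},{"fingers":-1,"x":-0.003,"y":0,"z":0,"spin":0},{"fingers":-1,"x":-0.003,"y":0,"z":0,"spin":0},{"fingers":-1,"x":-0.003,"y":0,"z":0,"spin":0},{"fingers":-1,"x":-0.003,"y":0,"z":0,"spin":0},{"fingers":-1,"x":-0.003,"y":0,"z":0,"spin":0},{"fingers":-1,"x":-0.003,"y":0,"z":0,"spin":0},{"fingers":-1,"x":-0.003,"y":0,"z":0,"spin":0},{"fingers":-1,"x":-0.003,"y":0,"z":0,"spin":0}]'
python3 - <<'E'
from h import *
print([get_obs()['force'].round(1) for _ in range(2)])
im,d=shot('scene','s2',(390,140,530,270),5)
print([px('scene',U((147-72*np.sin(a),0,85+72*np.cos(a)))) for a in (0,.4,.45,.5)])
E
```

```text
time_s: 6.15
ee_pos: [0.5395, 0.2142, 0.1627]
eef_rot: [-1.572, -0.005, 1.575]
force: [0.2, 22.9, -3.7]
grip_width: 0.0002
[array([ 0.2, 22.9, -3.7]), array([ 0.2, 22.9, -3.7])]
[(np.float64(449.2942470087654), np.float64(206.8681196982728)), (np.float64(436.54030039373697), np.float64(205.8519156103744)), (np.float64(434.9997894814295), np.float64(205.9760452385511)), (np.float64(433.48577477729094), np.float64(206.15480519150032))]
```

View pics/s2.png

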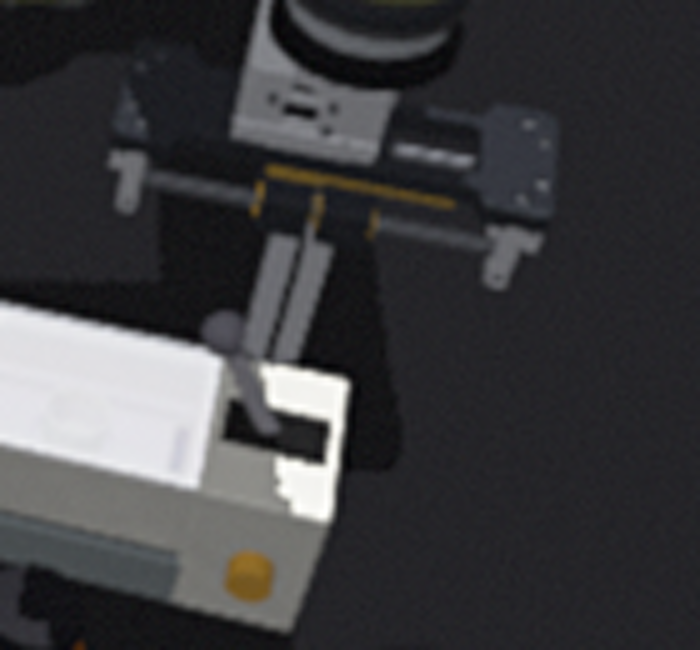

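The knob now sits at scene (434.5,206), which matches 0.5 rad, and the force has jumped to 23 N, so the lever is at its stop. Hold it, then release.

```bash
H='' ; python3 -m handwheel '[{"fingers":-1,"x":0.001,"y":0,"z":0,"spin":0},{"fingers":-1,"x":0.001,"y":0,"z":0,"spin":0},{"fingers":-1,"x":0.001,"y":0,"z":0,"spin":0},{"fingers":-1,"x":0.001,"y":0,"z":0,"spin":0},{"fingers":-1,"x":0.001,"y":0,"z":0,"spin":0},{"fingers":-1,"x":0.001,"y":0,"z":0,"spin":0},{"fingers":-1,"x":0.001,"y":0,"z":0,"spin":0},{"fingers":-1,"x":0.001,"y":0,"z":0,"spin":0},{"fingers":-1,"x":0.001,"y":0,"z":0,"spin":0},{"fingers":-1,"x":0.001,"y":0,"z":0,"spin":0}]'
python3 -m handwheel '[{"fingers":-1,"x":0,"y":0,"z":0,"spin":0},{"fingers":-1,"x":0,"y":0,"z":0,"spin":0},{"fingers":-1,"x":0,"y":0,"z":0,"spin":0},{"fingers":-1,"x":0,"y":0,"z":0,"spin":0},{"fingers":-1,"x":0,"y":0,"z":0,"spin":0},{"fingers":-1,"x":0,"y":0,"z":0,"spin":0},{"fingers":-1,"x":0,"y":0,"z":0,"spin":0},{"fingers":-1,"x":0,"y":0,"z":0,"spin":0},{"fingers":-1,"x":0,"y":0,"z":0,"spin":0},{"fingers":-1,"x":0,"y":0,"z":0,"spin":0}]'
python3 -m handwheel '[{"fingers":-1,"x":0.003,"y":0,"z":0,"spin":0},{"fingers":-1,"x":0.008,"y":0,"z":0,"spin":0},{"fingers":-1,"x":0.014,"y":0,"z":0,"spin":0},{"fingers":-1,"x":0.021,"y":0,"z":0,"spin":0},{"fingers":-1,"x":0.028,"y":0,"z":0,"spin":0},{"fingers":-1,"x":0.035,"y":0,"z":0,"spin":0},{"fingers":-1,"x":0.042,"y":0,"z":0,"spin":0},{"fingers":-1,"x":0.049,"y":0,"z":0,"spin":0},{"fingers":-1,"x":0.056,"y":0,"z":0,"spin":0},{"fingers":-1,"x":0.06,"y":0,"z":0,"spin":0}]'
```

```text
time_s: 7.2
ee_pos: [0.5395, 0.2145, 0.1627]
eef_rot: [-1.572, -0.003, 1.574]
force: [0.7, 16.7, -4.2]
grip_width: 0.0008
time_s: 8.2
ee_pos: [0.5395, 0.2145, 0.1627]
eef_rot: [-1.572, -0.003, 1.574]
force: [1.1, 17.3, -3.4]
grip_width: 0.0005
time_s: 9.2
ee_pos: [0.5393, 0.2733, 0.1624]
eef_rot: [-1.571, 0.0, 1.574]
force: [0.0, -0.6, -0.6]
grip_width: 0.0005
```

```bash
python3 -m handwheel '[{"fingers":-1,"x":0,"y":-0.008,"z":0,"spin":0},{"fingers":-1,"x":0,"y":-0.024,"z":0,"spin":0},{"fingers":-1,"x":0,"y":-0.045,"z":0,"spin":0},{"fingers":-1,"x":0,"y":-0.066,"z":0,"spin":0},{"fingers":-1,"x":0,"y":-0.085,"z":0,"spin":0},{"fingers":-1,"x":-0.004,"y":-0.095,"z":0,"spin":0},{"fingers":-1,"x":-0.014,"y":-0.098,"z":0,"spin":0},{"fingers":-1,"x":-0.03,"y":-0.098,"z":0,"spin":0},{"fingers":-1,"x":-0.04,"y":-0.098,"z":0,"spin":0},{"fingers":-1,"x":-0.043,"y":-0.098,"z":0,"spin":0}]'
python3 -m handwheel '[{"fingers":-0.15,"x":-0.008,"y":0,"z":0,"spin":0},{"fingers":-0.15,"x":-0.025,"y":0,"z":0,"spin":0},{"fingers":-0.15,"x":-0.05,"y":0,"z":0,"spin":0},{"fingers":-0.15,"x":-0.08,"y":0,"z":0,"spin":0},{"fingers":-0.15,"x":-0.11,"y":0,"z":0,"spin":0},{"fingers":-0.15,"x":-0.14,"y":0,"z":0,"spin":0},{"fingers":-0.15,"x":-0.17,"y":0,"z":0,"spin":0},{"fingers":-0.15,"x":-0.195,"y":0,"z":0,"spin":0},{"fingers":-0.15,"x":-0.213,"y":0,"z":0,"spin":0},{"fingers":-0.15,"x":-0.22,"y":0,"z":0,"spin":0}]'
python3 - <<'E'
from h import *
im,d=shot('scene','s3',(300,140,460,260),5)
o=get_obs()
for z in(.043,.076):print([px('scene',[.5396,y,z]) for y in(.0063,.0143)])
print(px('scene',o['ee_pos']), px('scene',U((147,0,157))))
E
```

```text
time_s: 10.2
ee_pos: [0.5394, 0.2279, 0.2598]
eef_rot: [-1.57, 0.0, 1.572]
force: [0.3, 0.1, 0.0]
grip_width: 0.0006
time_s: 11.2
ee_pos: [0.5398, 0.0076, 0.2604]
eef_rot: [-1.571, 0.0, 1.572]
force: [0.3, 0.7, -0.4]
grip_width: 0.0401
[(np.float64(354.74260092931655), np.float64(217.94112033296614)), (np.float64(357.686139184628), np.float64(218.64696798095412))]
[(np.float64(355.3923256455541), np.float64(209.36639830317586)), (np.float64(358.4030058085606), np.float64(210.07329775298206))]
(np.float64(360.19477227252173), np.float64(153.56868868831378)) (np.float64(449.2942470087654), np.float64(206.8681196982728))
```

View pics/s3.png

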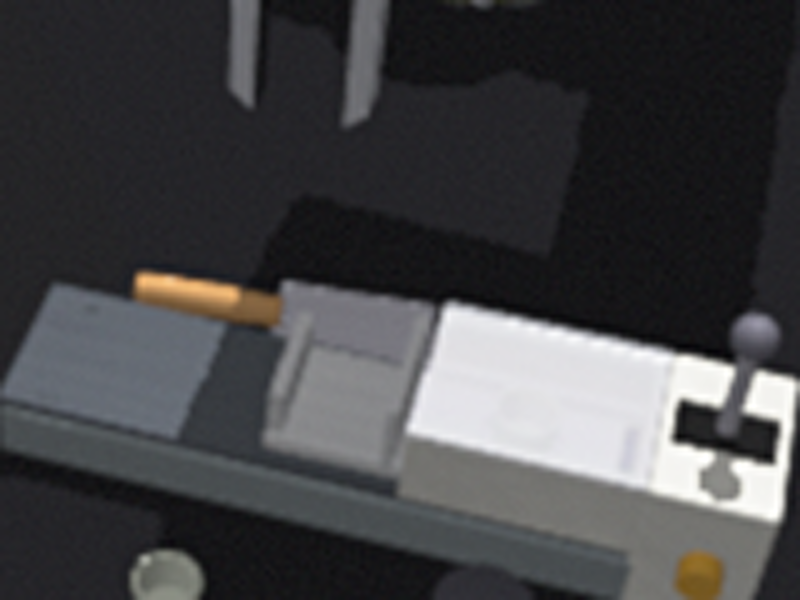

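The lever is back upright at scene (451,207), the same as at the start. The lip's top middle is at about (358.7,211), between the open fingers. Descend, then pinch gently.

```bash
python3 -m handwheel '[{"fingers":-0.15,"x":0.002,"y":0.01,"z":0,"spin":0},{"fingers":-0.15,"x":0.0035,"y":0.03,"z":0,"spin":0},{"fingers":-0.15,"x":0.0035,"y":0.055,"z":0,"spin":0},{"fingers":-0.15,"x":0.0035,"y":0.085,"z":0,"spin":0},{"fingers":-0.15,"x":0.0035,"y":0.115,"z":0,"spin":0},{"fingers":-0.15,"x":0.0035,"y":0.14,"z":0,"spin":0},{"fingers":-0.15,"x":0.0035,"y":0.16,"z":0,"spin":0},{"fingers":-0.15,"x":0.0035,"y":0.175,"z":0,"spin":0},{"fingers":-0.15,"x":0.0035,"y":0.184,"z":0,"spin":0},{"fingers":-0.15,"x":0.0035,"y":0.188,"z":0,"spin":0}]'
python3 -m handwheel '[{"fingers":-0.3,"x":0,"y":0,"z":0,"spin":0},{"fingers":-0.4,"x":0,"y":0,"z":0,"spin":0},{"fingers":-0.5,"x":0,"y":0,"z":0,"spin":0},{"fingers":-0.6,"x":0,"y":0,"z":0,"spin":0},{"fingers":-0.65,"x":0,"y":0,"z":0,"spin":0},{"fingers":-0.7,"x":0,"y":0,"z":0,"spin":0},{"fingers":-0.75,"x":0,"y":0,"z":0,"spin":0},{"fingers":-0.8,"x":0,"y":0,"z":0,"spin":0},{"fingers":-1,"x":0,"y":0,"z":0,"spin":0},{"fingers":-1,"x":0,"y":0,"z":0,"spin":0}]' 10
python3 -m handwheel '[{"fingers":-1,"x":0,"y":0,"z":0,"spin":0},{"fingers":-1,"x":0,"y":0,"z":0,"spin":0},{"fingers":-1,"x":0,"y":0,"z":0,"spin":0},{"fingers":-1,"x":0,"y":0,"z":0,"spin":0},{"fingers":-1,"x":0,"y":0,"z":0,"spin":0},{"fingers":-1,"x":0,"y":0,"z":0,"spin":0},{"fingers":-1,"x":0,"y":0,"z":0,"spin":0},{"fingers":-1,"x":0,"y":0,"z":0,"spin":0},{"fingers":-1,"x":0,"y":0,"z":0,"spin":0},{"fingers":-1,"x":0,"y":0,"z":0,"spin":0}]' 15
python3 - <<'E'
from h import *
im,d=shot('top','t4',(235,190,355,270),6)
E
```

```text
time_s: 12.25
ee_pos: [0.5396, 0.0138, 0.0714]
eef_rot: [-1.57, -0.0, 1.574]
force: [0.3, -0.4, -0.4]
grip_width: 0.0401
time_s: 13.25
ee_pos: [0.5401, 0.013, 0.0724]
eef_rot: [-1.571, 0.0, 1.574]
force: [-0.4, -0.8, 0.8]
grip_width: 0.0084
time_s: 14.25
ee_pos: [0.5401, 0.0131, 0.0725]
eef_rot: [-1.571, 0.0, 1.574]
force: [-0.8, -2.9, 0.4]
grip_width: 0.0079
```

View pics/t4.png

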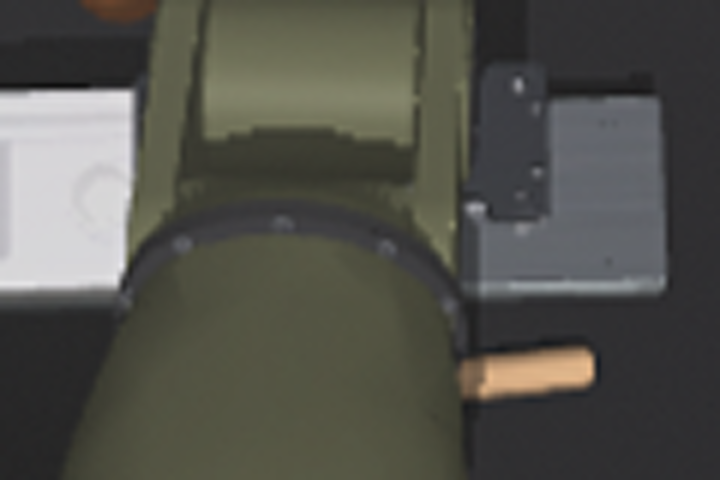

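The opening is 7.9 mm, so the 8 mm lip is held; the arm hides the slide in the top view. Draw slowly.

```bash
python3 -m handwheel '[{"fingers":-1,"x":-0.0005,"y":0,"z":0,"spin":0},{"fingers":-1,"x":-0.0015,"y":0,"z":0,"spin":0},{"fingers":-1,"x":-0.003,"y":0,"z":0,"spin":0},{"fingers":-1,"x":-0.005,"y":0,"z":0,"spin":0},{"fingers":-1,"x":-0.0075,"y":0,"z":0,"spin":0},{"fingers":-1,"x":-0.0105,"y":0,"z":0,"spin":0},{"fingers":-1,"x":-0.0135,"y":0,"z":0,"spin":0},{"fingers":-1,"x":-0.0165,"y":0,"z":0,"spin":0},{"fingers":-1,"x":-0.0185,"y":0,"z":0,"spin":0},{"fingers":-1,"x":-0.02,"y":0,"z":0,"spin":0}]' 20
python3 -m handwheel '[{"fingers":-1,"x":-0.002,"y":0,"z":0,"spin":0},{"fingers":-1,"x":-0.005,"y":0,"z":0,"spin":0},{"fingers":-1,"x":-0.009,"y":0,"z":0,"spin":0},{"fingers":-1,"x":-0.013,"y":0,"z":0,"spin":0},{"fingers":-1,"x":-0.017,"y":0,"z":0,"spin":0},{"fingers":-1,"x":-0.021,"y":0,"z":0,"spin":0},{"fingers":-1,"x":-0.025,"y":0,"z":0,"spin":0},{"fingers":-1,"x":-0.028,"y":0,"z":0,"spin":0},{"fingers":-1,"x":-0.03,"y":0,"z":0,"spin":0},{"fingers":-1,"x":-0.031,"y":0,"z":0,"spin":0}]'
```

```text
time_s: 15.3
ee_pos: [0.5401, -0.0071, 0.0724]
eef_rot: [-1.571, -0.0, 1.573]
force: [-0.4, 3.2, 1.2]
grip_width: 0.0082
time_s: 16.3
ee_pos: [0.5402, -0.0381, 0.0725]
eef_rot: [-1.571, 0.0, 1.573]
force: [-0.3, 2.8, 2.3]
grip_width: 0.0077
```

Force is low and the slide is moving cleanly. Continue with about 61 mm more.

```bash
python3 -m handwheel '[{"fingers":-1,"x":-0.001,"y":0,"z":0,"spin":0},{"fingers":-1,"x":-0.004,"y":0,"z":0,"spin":0},{"fingers":-1,"x":-0.008,"y":0,"z":0,"spin":0},{"fingers":-1,"x":-0.012,"y":0,"z":0,"spin":0},{"fingers":-1,"x":-0.016,"y":0,"z":0,"spin":0},{"fingers":-1,"x":-0.02,"y":0,"z":0,"spin":0},{"fingers":-1,"x":-0.024,"y":0,"z":0,"spin":0},{"fingers":-1,"x":-0.027,"y":0,"z":0,"spin":0},{"fingers":-1,"x":-0.029,"y":0,"z":0,"spin":0},{"fingers":-1,"x":-0.03,"y":0,"z":0,"spin":0}]'
python3 -m handwheel '[{"fingers":-1,"x":-0.001,"y":0,"z":0,"spin":0},{"fingers":-1,"x":-0.004,"y":0,"z":0,"spin":0},{"fingers":-1,"x":-0.008,"y":0,"z":0,"spin":0},{"fingers":-1,"x":-0.012,"y":0,"z":0,"spin":0},{"fingers":-1,"x":-0.016,"y":0,"z":0,"spin":0},{"fingers":-1,"x":-0.02,"y":0,"z":0,"spin":0},{"fingers":-1,"x":-0.024,"y":0,"z":0,"spin":0},{"fingers":-1,"x":-0.027,"y":0,"z":0,"spin":0},{"fingers":-1,"x":-0.029,"y":0,"z":0,"spin":0},{"fingers":-1,"x":-0.031,"y":0,"z":0,"spin":0}]'
python3 - <<'E'
from h import *
im,d=shot('scene','s5',(290,150,430,270),5)
print([[np.round(px('scene',U((x,y,48))),1) for x in(0,-7)] for y in(-35,35)])
E
```

```text
time_s: 17.3
ee_pos: [0.5403, -0.068, 0.0724]
eef_rot: [-1.571, -0.0, 1.573]
force: [0.1, 2.8, 1.0]
grip_width: 0.0078
time_s: 18.3
ee_pos: [0.5404, -0.099, 0.0724]
eef_rot: [-1.571, -0.0, 1.574]
force: [0.1, 2.6, 2.0]
grip_width: 0.0075
[[array([379.2, 233.1]), array([376.4, 232.4])], [array([385.1, 213.6]), array([382.5, 213. ])]]
```

View pics/s5.png

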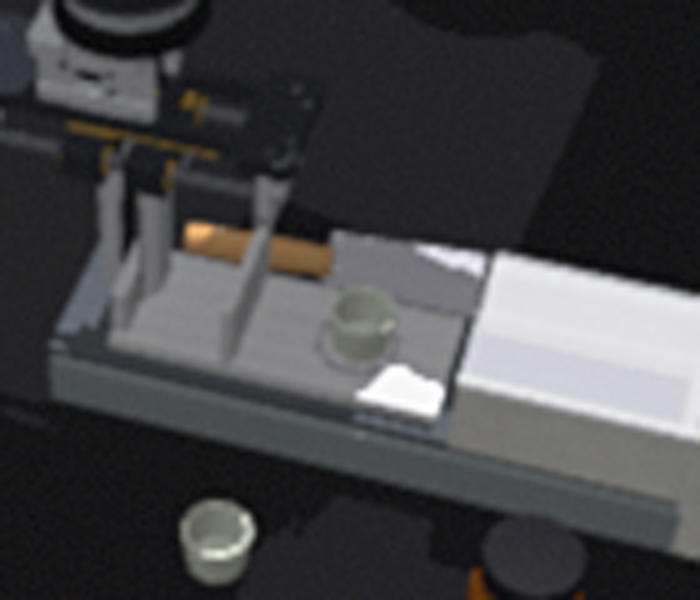

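The slide's rear edge is at about (378,233), with a dark gap before the chamber face. That puts it about 7 mm clear, with the crucible in its seat at (362,216). Release and retreat straight up.

```bash
python3 -m handwheel '[{"fingers":-0.8,"x":0,"y":0,"z":0,"spin":0},{"fingers":-0.75,"x":0,"y":0,"z":0,"spin":0},{"fingers":-0.7,"x":0,"y":0,"z":0,"spin":0},{"fingers":-0.6,"x":0,"y":0,"z":0,"spin":0},{"fingers":-0.5,"x":0,"y":0,"z":0,"spin":0},{"fingers":-0.4,"x":0,"y":0,"z":0,"spin":0},{"fingers":-0.3,"x":0,"y":0,"z":0,"spin":0},{"fingers":-0.25,"x":0,"y":0,"z":0,"spin":0},{"fingers":-0.25,"x":0,"y":0,"z":0,"spin":0},{"fingers":-0.25,"x":0,"y":0,"z":0,"spin":0}]'
python3 -m handwheel '[{"fingers":-0.25,"x":0,"y":-0.005,"z":0,"spin":0},{"fingers":-0.25,"x":0,"y":-0.015,"z":0,"spin":0},{"fingers":-0.25,"x":0,"y":-0.03,"z":0,"spin":0},{"fingers":-0.25,"x":0,"y":-0.05,"z":0,"spin":0},{"fingers":-0.25,"x":0,"y":-0.075,"z":0,"spin":0},{"fingers":-0.25,"x":0,"y":-0.1,"z":0,"spin":0},{"fingers":-0.25,"x":0,"y":-0.13,"z":0,"spin":0},{"fingers":-0.25,"x":0,"y":-0.155,"z":0,"spin":0},{"fingers":-0.25,"x":0,"y":-0.17,"z":0,"spin":0},{"fingers":-0.25,"x":0,"y":-0.175,"z":0,"spin":0}]'
python3 -m handwheel '[{"fingers":-0.25,"x":-0.005,"y":0,"z":0.01,"spin":0},{"fingers":-0.25,"x":-0.015,"y":0,"z":0.03,"spin":0},{"fingers":-0.25,"x":-0.03,"y":0,"z":0.05,"spin":0},{"fingers":-0.25,"x":-0.05,"y":0,"z":0.07,"spin":0},{"fingers":-0.25,"x":-0.08,"y":0,"z":0.09,"spin":0},{"fingers":-0.25,"x":-0.11,"y":0,"z":0.11,"spin":0},{"fingers":-0.25,"x":-0.14,"y":0,"z":0.13,"spin":0},{"fingers":-0.25,"x":-0.17,"y":0,"z":0.14,"spin":0},{"fingers":-0.25,"x":-0.19,"y":0,"z":0.15,"spin":0},{"fingers":-0.25,"x":-0.2,"y":0,"z":0.15,"spin":0}]'
python3 - <<'E'
from h import *
im,d=shot('top','t6',(200,165,355,270),5)
E
```

```text
time_s: 19.35
ee_pos: [0.5404, -0.0989, 0.0725]
eef_rot: [-1.571, 0.0, 1.574]
force: [-0.6, 0.0, -0.0]
grip_width: 0.0351
time_s: 20.35
ee_pos: [0.5407, -0.099, 0.25]
eef_rot: [-1.574, 0.001, 1.574]
force: [-0.4, -0.0, 0.2]
grip_width: 0.0352
time_s: 21.35
ee_pos: [0.3893, -0.3004, 0.2466]
eef_rot: [-1.57, -0.001, 1.571]
force: [0.0, 0.5, 0.2]
grip_width: 0.0349
```

View pics/t6.png

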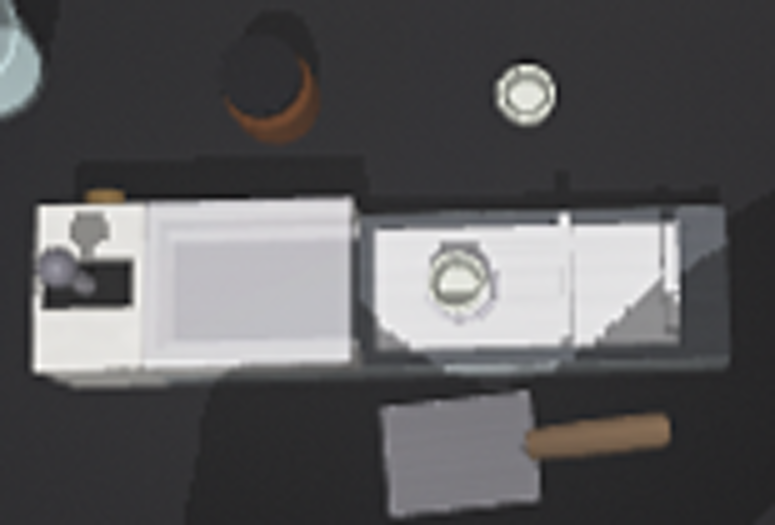

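```bash
python3 - <<'E'
from h import *
f=lambda u,v,z:pt('top',None,200+(u+.5)/5-.5,165+(v+.5)/5-.5,z)
for n,u,v,z in[('rear L',374,228,.048),('rear R',375,342,.048),('roof front',353,285,.09),('landing end',727,285,.04),('lip outer',681,285,.076),('front R',681,343,.076),('crucible rim',458,278,.074),('ring',463,284,.051)]:
    w=f(u,v,z);print(n,w.round(4),'unit x',((w[1]-.0793)*1000).round(1))
im,d=shot('scene','s7',(310,170,400,240),8)
o=get_obs();print(o['time_s'],o['force'].round(1))
E
```

```text
rear L [0.5766 0.0713 0.048 ] unit x -8.0
rear R [0.5095 0.0707 0.048 ] unit x -8.6
roof front [0.5368 0.0785 0.09  ] unit x -0.8
landing end [ 0.5397 -0.1347  0.04  ] unit x -214.0
lip outer [ 0.535  -0.1062  0.076 ] unit x -185.5
front R [ 0.5019 -0.1053  0.076 ] unit x -184.6
crucible rim [0.542  0.0206 0.074 ] unit x -58.7
ring [0.5419 0.0193 0.051 ] unit x -60.0
21.45 [-0.3 -0.  -0.1]
```

View pics/s7.png

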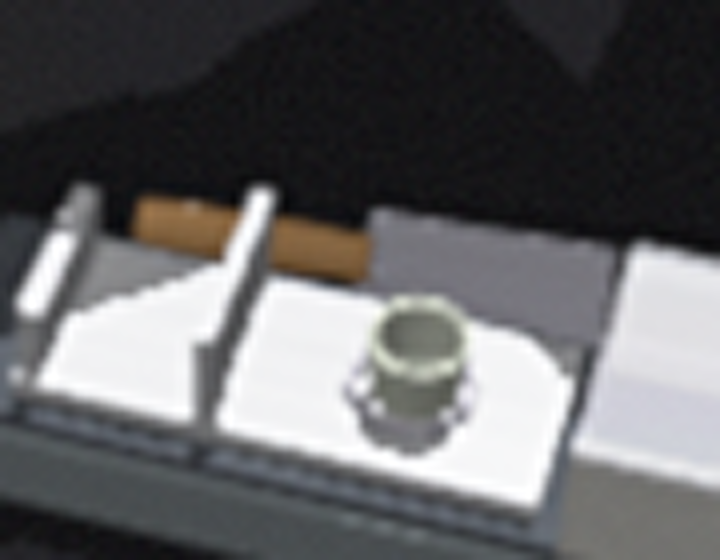

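The slide is about 8 mm clear of the mouth and square to within 0.6 mm, with about 30 mm of landing left. The crucible stands upright in its ring of stops at scene crop (415,350). Hand in.

```bash
python3 -c "
from station import workorder
print(workorder.hand_in())"
```

```text
the job is handed in; nothing more can be done
None
```

The chamber is vented, the slide is drawn fully clear onto the landing, and the job was handed in at about 21.5 s.

- **Lever:** I pushed it from behind with shut fingers to its vent-side stop. The force rose to about 23 N with no further travel, and in the picture the knob was where 0.5 rad puts it. I held it there for more than 2 s, then backed off. The picture afterwards showed the knob upright again, at the same pixel as before the push.
- **Slide:** I pinched the lip from above and drew the slide 112 mm straight and level with a steady pull of about 3 N, then opened the fingers and retreated clear.
- **Final check:**
  - The rear edge is about 8 mm outside the mouth, with its two corners within 0.6 mm of each other, so it is square.
  - The lip end is about 29 mm short of the landing's outer edge.
  - The crucible stands upright in its seat.
  - The spatula, jar and spare crucible look undisturbed. I did not look again at the dish, mould or wrench, but the arm stayed away from them.
  - The robot is touching nothing.
- **Disagreement:** The two cameras differed by several millimetres along the channel (one about 2 mm short, the other about 4 mm long of my estimate). The slide's starting draw is therefore only known as roughly 0–3 mm. The final clearance was measured directly and does not depend on that.

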